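# Slide the bottle crate home into its bay

## Task

Push the narrow wooden crate with its two tall bottles to the left along the bench, in between the two side guides of its metal bay, until its long side stands flat against the back of the bay. It is heavy and top-heavy, so push low down near its base from outside, so that it slides and never tips; do not reach over or into the crate, grip its rim, or lift it or the bottles. Leave the tape roll, washer jar and sanding block where they are.

Things in the scene. Friction and masses are not known exactly. Their poses are not given: they have to be found in the camera images.
- crate: narrow open crate of pale boards, loose, 182 (x) x 100 (y) x 130 mm (z up); origin at the centre of its underside. Boards at 0-60 and 72-130 mm height. Sliding it takes about 8 to 16 N (2 kg with bottles, friction varies); pushed sideways above about 60 mm it may tip. It starts to the right of the bay, up to 45 mm off its middle line, turned up to 0.3 rad from it.
- bottle_far: white squeeze bottle, 78 mm across and 216 mm tall, standing loose in the far (+x) half of the crate on its 8 mm floor; origin at the centre of its underside
- bottle_near: the same bottle, in the near (-x) half of the crate
- bay: fixed U of aluminium angles 40 mm high, open to the right (-y). Origin on the bench where the crate's origin comes when home (same axes; +y points into the bay). Back face at y = 51 mm; side guides with faces at x = -105 and +105 mm from y = 51 to -30 mm, then flaring outwards to x = -128 and +128 mm at y = -78 mm.
- masking_tape: bystander: cream roll of masking tape lying flat on the left, 98 mm across, 24 mm high; origin at the centre of its underside
- washer_jar: bystander: clear jar of washers with a black lid, 62 mm across, 84 mm high, on the left; origin at the centre of its underside
- sanding_pad: bystander: yellow and grey hand sanding block, 118 x 70 x 38 mm, on the right of the bench; origin at the centre of its underside
Not all that is in view belongs to the job. Of the things that look like the crate, the largest one is meant.

How it is judged:
By the outcome, as a careful person would: the job done as asked, in the order asked, and still so for the second after the job is handed in, with the robot touching nothing.
It also fails if it takes over 51 s, if anything falls off the work surface, if the arm or the gripper's body presses on something with over 40 N, if the wrist force passes 120 N, or if a joint passes its speed limit or range.

## Robot

A 6-joint arm with a two-finger parallel gripper is mounted at the origin on the work surface; the furniture and walls round the work are solid. World frame = base frame: x ahead of the robot, y to its left, z up, the work surface at z = 0. Lengths are in m, angles in rad, forces in N, time in s.
With the tool pointing down it reaches from about 0.35 to 0.975 m from the base axis. Payload 4.9 kg.
Tool frame: the origin (TCP) lies at the very end of the fingers, on their centre line; the grasp point (between the pads) lies 19 mm behind it (ctrl.grasp_offset is the distance from the TCP to the grasp point, in m); y points along the fingers, z is the direction in which the jaws open and shut, and the axes are right-handed (so a half turn about y gives the same grasp; the last joint's range is limited). The gripper opens to 85 mm and grips with 20 to 120 N. Pads are 22 mm wide; open, the fingers measure 114 mm over their backs; the gripper's body (76 mm by 85 mm) begins 54 mm behind the grasp point. The pads swing forward as they close: fully open they stand 13 mm farther back than shut.
Start: joints at [-1.388, 0.053, 1.613, -0, 1.476, -0.119], TCP at [0.186, -0.597, 0.231] pointing down, gripper open.
Joint ranges: [-3.01, 3.01], [-1.01, 2.22], [0.06, 2.58], [-1.02, 4.17], [0.09, 2.62], [-3.14, 3.14]. Speed limits (rad/s): [2.57, 2.57, 3.14, 3.14, 3.14, 3.14].

## Interface

Orientations are given as a rotation vector (axis times angle).
In Python, from station import ctrl, eyes, finish_job, find_in, regions_of, pinpoint gives the robot as it stands.
- The arm moves only by the tool play_rows, never from a script. Its argument "moves" is a list of rows, each an object of numbers: "x", "y", "z": the shift along the world's x, y, z in cm; "turn": the turn about the world's z in degrees; "jaw": the finger opening in cm, from 0 to 8.54. A call has 1 to 8 rows; each row shifts and turns the commanded pose from where the row before left it; what a row does not reach is not made up. A row lasts 1/12 s, in which the tool goes at most 41.7 mm and 7.16 degrees, less where a joint would pass 70% of its speed; a pose out of reach is approached as far as the arm can. A call is refused whole if a number of a shift passes 4.17 or a number of a turn 7.16, either way. A call with a gripper value outside its range is refused whole. The fingers move at their own pace and stop on an object; "squeeze" is the grip in N (left out, the last holds). Time passes only in rows, so rows that do not move let the fingers close. It gives the time, the measured TCP pose, the force and the opening at its end, in the units of the state.
- ctrl.get_obs(): the state, without advancing time (a new reading comes with each control period).
- eyes.get_image(name): name is "scene" or "top" or "wrist"; returns a dict with "img" (480x640x3 uint8, red, green, blue), "camera_matrix" (3x3 intrinsics, pixels), "cam_to_world" (4x4, takes a point from camera to world coordinates). Camera axes: x right, y up, looking along -z (the intrinsics and any distortion apply to the point x, -y, -z); pixel columns grow to the right and rows downward; lengths in m; the calibration is good to about 2 mm. A picture is of the moment at which its call begins. There is no depth.
- finish_job(): hands the job in, once; it reports no verdict.
Trained networks look in the newest picture that a camera, given by its name, has taken for a name from the list of things; names that differ only in an ending like _2 or _b are one class to them, and where a whole thing is asked for, a point or a joint stands for the part that bears it (a point fixed in the world has none). Each returns a list of dicts, best first, with "score" (0 to 1); they miss things now and then, are a little off and sometimes report something else, mostly with a low value. They report only what shows in the picture. A call takes as long as a camera call. They do not tell look-alikes from the thing itself.
- find_in(camera, query): "point" ([column, row] in pixels, amid what is visible of it).
- regions_of(camera, query): "pixels" (480x640 bool, what is visible of it) and "point" ([column, row] in pixels, amid what is visible of it).
- pinpoint(camera, query): "point" ([column, row] in pixels: a listed point, or the origin of a listed thing).
The state is a dict: "t": time; "q": joint angles; "dq": joint speeds; "effort": joint torques, N m; "tool_pos": TCP position; "tool_rot": TCP orientation; "contact_force": force on the tool from outside, world axes, zero at the start; "wrist_torque": the same for the moment, N m; "opening": finger opening in m.
Only numpy, scipy, OpenCV 4.12 (cv2) and the standard library are available. Lean on these libraries where they do the work, as an engineer would, in place of code of your own. Each camera call takes 0.05 s, during which the arm holds its last target.

## Working session

There is one attempt and no reset: what is moved stays moved. The work goes in short steps, Python scripts to look and compute and a tool call to move; the robot and the scene stay as the last step left them, time stands still between calls to the robot, and variables do not carry over. Pictures are saved under pics/ and viewed, and the job is handed in when it is done.

Besides the shell and the picture viewer there is one more tool, called after ">>>" as name(argument=value, ...) on one line, values as JSON. play_rows: Moves the arm, as the interface text tells. Its arguments: {"type":"object","properties":{"moves":{"type":"array"},"squeeze":{"type":"number"}},"required":["moves"]}

```bash
mkdir -p pics; ls
cat > h.py <<'E'
import numpy as np,cv2
from station import ctrl,eyes,finish_job,find_in,regions_of,pinpoint
def snap(cam,fn):
    d=eyes.get_image(cam); cv2.imwrite('pics/'+fn,d['img'][:,:,::-1]); return d
def ray(d,p,z):
    K=np.array(d['camera_matrix']);T=np.array(d['cam_to_world'])
    r=np.linalg.inv(K)@[p[0],p[1],1]; r=T[:3,:3]@[r[0],-r[1],-r[2]]; o=T[:3,3]
    return o+r*(z-o[2])/r[2]
def proj(d,P):
    K=np.array(d['camera_matrix']);T=np.array(d['cam_to_world'])
    c=T[:3,:3].T@(np.array(P)-T[:3,3]); u=K@[c[0],-c[1],-c[2]]; return u[:2]/u[2]
E
python3 - <<'E'
from h import *
for c in ['scene','top']:
    d=snap(c,c+'1.png'); print(c,np.round(d['cam_to_world'],3).tolist(),np.round(d['camera_matrix'],1).tolist(),[k for k in d])
    for q in ['crate','bay','bottle_far','masking_tape','washer_jar','sanding_pad']:
        print(q,[(np.round(r['point']).tolist(),round(r['score'],2)) for r in pinpoint(c,q)])
o=ctrl.get_obs();print(o['t'],o['tool_pos'],o['tool_rot'],o['opening'],o['contact_force'])
E
```

```text
pics
scene [[-0.785, 0.357, -0.506, -0.106], [-0.619, -0.436, 0.653, 0.837], [0.012, 0.826, 0.564, 0.781], [0.0, 0.0, 0.0, 1.0]] [[468.8, 0.0, 318.2], [0.0, 468.8, 237.6], [0.0, 0.0, 1.0]] ['img', 'camera_matrix', 'cam_to_world']
crate [([408.0, 250.0], 0.88), ([324.0, 237.0], 0.73)]
bay [([283.0, 260.0], 0.58), ([333.0, 237.0], 0.42)]
bottle_far [([310.0, 233.0], 0.61)]
masking_tape [([266.0, 351.0], 0.91)]
washer_jar [([181.0, 316.0], 0.77)]
sanding_pad [([389.0, 194.0], 0.71)]
top [[0.022, 0.982, -0.188, 0.236], [-1.0, 0.022, -0.003, -0.017], [0.001, 0.188, 0.982, 1.529], [0.0, 0.0, 0.0, 1.0]] [[510.2, 0.0, 316.0], [0.0, 510.2, 243.3], [0.0, 0.0, 1.0]] ['img', 'camera_matrix', 'cam_to_world']
crate [([337.0, 225.0], 0.96), ([368.0, 304.0], 0.69), ([396.0, 180.0], 0.59)]
bay []
bottle_far [([333.0, 212.0], 0.95)]
masking_tape [([198.0, 279.0], 0.84)]
washer_jar [([189.0, 207.0], 0.93)]
sanding_pad [([457.0, 227.0], 0.79)]
0.7 [ 0.18575155 -0.59674411  0.23134918] [-0.31304261  2.05892032 -2.05903827] 0.08560617548138374 [-0.80769258 -0.35476805  0.45878897]
```

View pics/scene1.png

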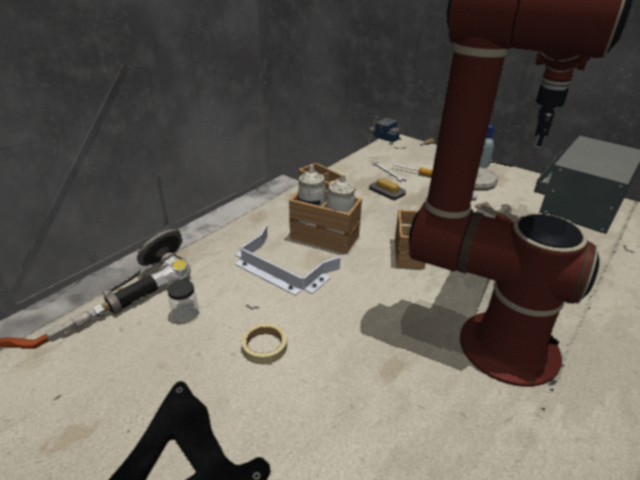

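View pics/top1.png

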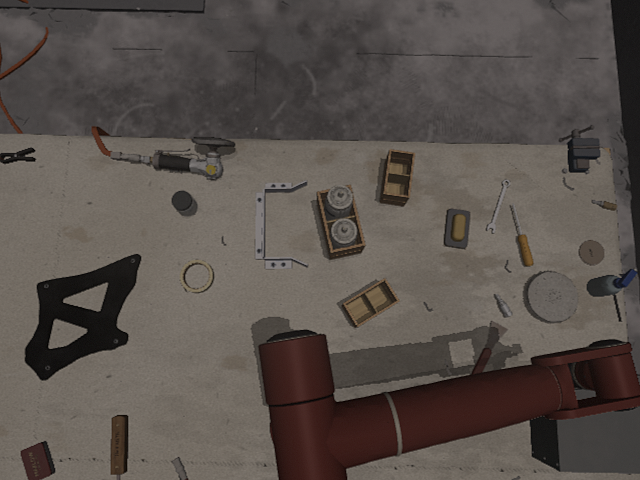

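The scene shows the crate with two bottles near (325,220) with the U bay at (290,265). In the top view the crate is at (340,222), the bay at (280,225), and two empty decoy crates at (397,178) and (368,302).

Run:
```python
import cv2
im=cv2.imread('pics/top1.png')
cv2.imwrite('pics/topz.png',cv2.resize(im[165:285,240:400],None,fx=5,fy=5,interpolation=cv2.INTER_CUBIC))
im=cv2.imread('pics/scene1.png')
cv2.imwrite('pics/scenez.png',cv2.resize(im[150:300,220:420],None,fx=4,fy=4,interpolation=cv2.INTER_CUBIC))
```

```text
(no output)
```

View pics/topz.png

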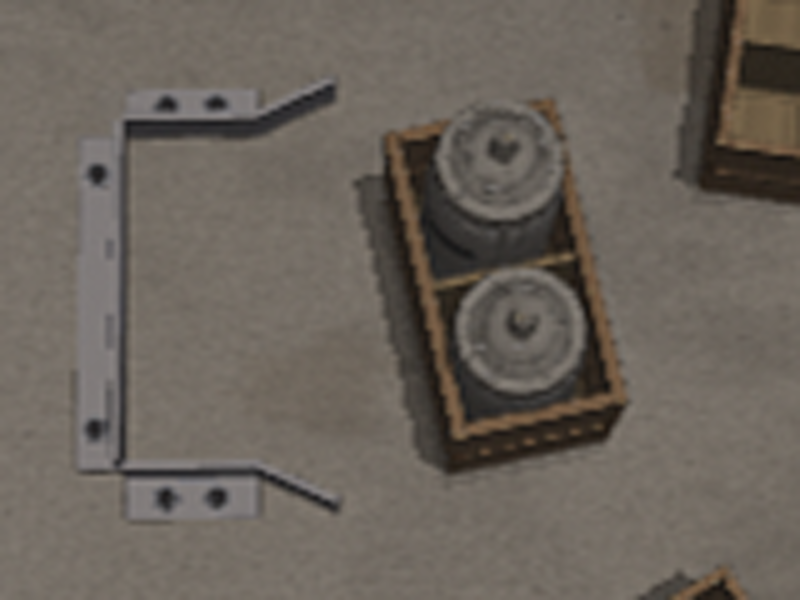

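View pics/scenez.png

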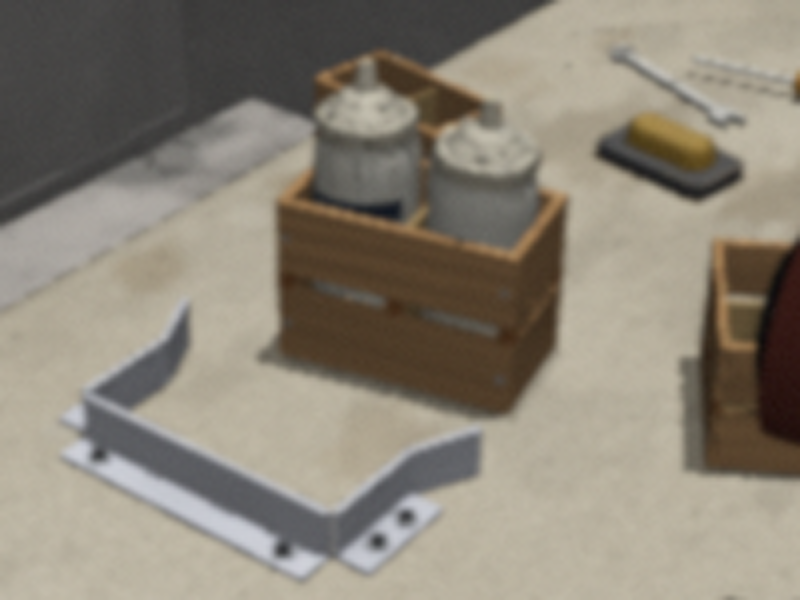

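```bash
cat >> h.py <<'E'
from scipy.optimize import least_squares
def rect(d,pts,z,hx=.091,hy=.05):
    P=np.array([ray(d,p,z)[:2] for p in pts]); B=np.array([[hx,hy],[hx,-hy],[-hx,-hy],[-hx,hy]])
    f=lambda v:((B@np.array([[np.cos(v[2]),np.sin(v[2])],[-np.sin(v[2]),np.cos(v[2])]])+v[:2])-P).ravel()
    s=least_squares(f,[*P.mean(0),0]); return s.x,np.round(s.fun*1000,1),P
E
python3 - <<'E'
from h import *
d=eyes.get_image('top')
u=lambda l:[(240+(a-2)/5,165+(b-2)/5) for a,b in l]
print(rect(d,u([(388,135),(553,100),(625,403),(457,437)]),.13))
for p in u([(125,122),(122,465),(258,122),(335,92),(258,466),(338,505)]): print(np.round(ray(d,p,.04),4))
for q in ['sanding_pad','masking_tape','washer_jar']:
    r=find_in('top',q)[0]['point'];print(q,np.round(ray(d,r,.02),3))
# decoys
print('dec', [np.round(ray(d,p,.05),3) for p in [(385,152),(413,152),(408,205),(380,200),(398,295),(340,303),(352,325),(380,280)]])
s=eyes.get_image('scene')
print('scene crate base corners',[np.round(ray(s,(220+a/4,150+b/4),0),4) for a,b in [(283,355),(505,412),(553,350)]])
print('rim',[np.round(ray(s,(220+a/4,150+b/4),.13),4) for a,b in [(281,200),(518,262),(567,200)]])
print('bay',[np.round(ray(s,(220+a/4,150+b/4),.04),4) for a,b in [(87,398),(335,516),(186,300),(480,432)]])
E
```

```text
(array([ 0.57793141, -0.08095306,  0.23519195]), array([ 1.1,  2. ,  1.6, -1.5, -0.3, -2.2, -2.3,  1.7]), array([[ 0.65368958, -0.01310815],
       [ 0.67652466, -0.10683123],
       [ 0.50141551, -0.14863098],
       [ 0.4800959 , -0.05524186]]))
[0.6852 0.1468 0.04  ]
[0.4746 0.14   0.04  ]
[0.687  0.0662 0.04  ]
[0.707 0.02  0.04 ]
[0.4758 0.0596 0.04  ]
[0.4536 0.0118 0.04  ]
sanding_pad [ 0.587 -0.444  0.02 ]
masking_tape [0.418 0.372 0.02 ]
washer_jar [0.642 0.397 0.02 ]
dec [array([ 0.808, -0.217,  0.05 ]), array([ 0.81 , -0.303,  0.05 ]), array([ 0.642, -0.286,  0.05 ]), array([ 0.656, -0.202,  0.05 ]), array([ 0.372, -0.253,  0.05 ]), array([ 0.345, -0.086,  0.05 ]), array([ 0.283, -0.121,  0.05 ]), array([ 0.415, -0.201,  0.05 ])]
scene crate base corners [array([ 0.6537, -0.0116,  0.    ]), array([ 0.4858, -0.057 ,  0.    ]), array([ 0.5033, -0.143 ,  0.    ])]
rim [array([ 0.6537, -0.0135,  0.13  ]), array([ 0.4783, -0.051 ,  0.13  ]), array([ 0.4994, -0.1406,  0.13  ])]
bay [array([0.6833, 0.1541, 0.04  ]), array([0.4739, 0.1448, 0.04  ]), array([0.7158, 0.0231, 0.04  ]), array([0.4553, 0.0175, 0.04  ])]
```

Run:
```python
from h import *
from scipy.spatial.transform import Rotation as R
o=ctrl.get_obs();M=R.from_rotvec(o['tool_rot']).as_matrix();print(np.round(M,3)); z=M[:,2];print(np.degrees(np.arctan2(z[1],z[0])),o['t'],o['q'])
w=snap('wrist','w1.png');T=np.array(w['cam_to_world']);print(np.round(T,3))
im=cv2.imread('pics/scene1.png');cv2.imwrite('pics/g.png',cv2.resize(im[40:160,500:600],None,fx=5,fy=5,interpolation=cv2.INTER_CUBIC))
```

```text
[[-0.955 -0.     0.297]
 [-0.297 -0.    -0.955]
 [ 0.    -1.     0.   ]]
-72.70593381631596 0.95 [-1.38798792e+00  5.26840574e-02  1.61289533e+00 -5.00053260e-06
  1.47599855e+00 -1.19029516e-01]
[[ 0.297  0.915  0.272  0.253]
 [-0.955  0.284  0.084 -0.576]
 [-0.    -0.285  0.959  0.374]
 [ 0.     0.     0.     1.   ]]
```

View pics/w1.png

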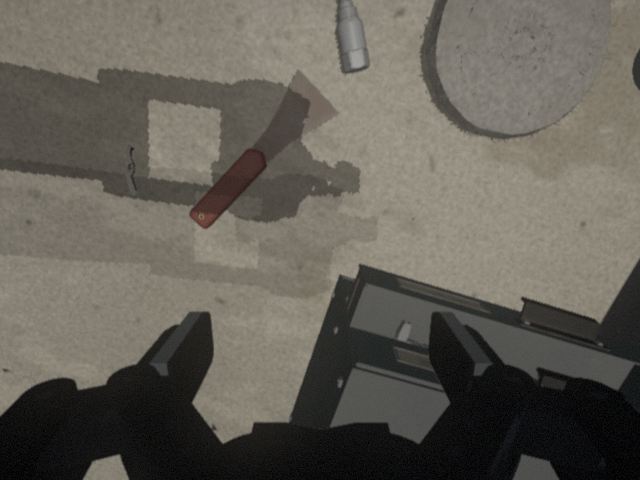

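View pics/g.png

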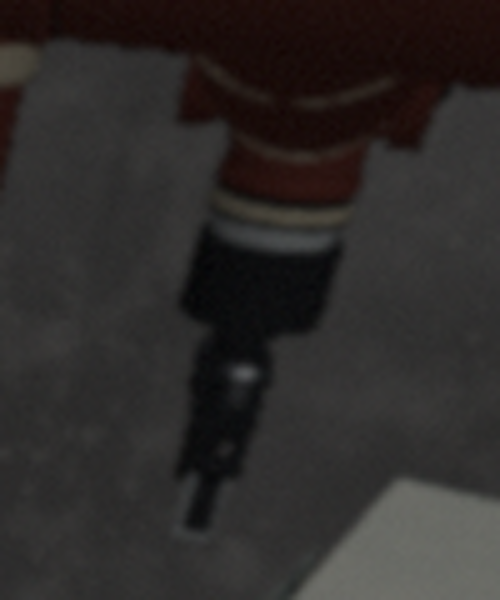

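Run:
```python
from h import *
from scipy.spatial.transform import Rotation as R
o=ctrl.get_obs();M=R.from_rotvec(o['tool_rot']).as_matrix();p=o['tool_pos']
d=eyes.get_image('wrist');T=np.array(d['cam_to_world']);K=d['camera_matrix'];print(K)
im=d['img'];cv2.imwrite('pics/w1b.png',np.clip(cv2.resize(im[290:480],None,fx=1.25,fy=1.25,interpolation=cv2.INTER_CUBIC).astype(float)*4,0,255).astype('uint8')[:,:,::-1])
co=M.T@(T[:3,3]-p);print('cam in tool',co)
for px in [(165,345),(210,312),(155,365),(210,375),(105,380),(0,400),(40,380),(75,382),(5,470),(105,470)]:
    r=np.linalg.inv(K)@[px[0],px[1],1];r=M.T@T[:3,:3]@[r[0],-r[1],-r[2]]
    print(px,[np.round((co+r*(x-co[0])/r[0])*1000).tolist() for x in (-.012,0,.011)])
# projected: what does point at tool (x,y,z) appear
for P in [(-.011,-.013,-.0425),(-.011,-.013,-.057),(.011,-.013,-.0425),(.011,-.013,-.057),(-.011,-.09,-.057),(-.011,-.09,-.07)]:
    print(P,proj(d,p+M@np.array(P)).round())
```

```text
[[367.19970066   0.         320.42487578]
 [  0.         367.19970066 249.89301277]
 [  0.           0.           1.        ]]
cam in tool [-7.03131556e-02 -1.42699904e-01 -7.83305403e-05]
(165, 345) [[-12.0, -46.0, -46.0], [0.0, -26.0, -56.0], [11.0, -8.0, -65.0]]
(210, 312) [[-12.0, -24.0, -39.0], [0.0, 1.0, -47.0], [11.0, 23.0, -55.0]]
(155, 365) [[-12.0, -56.0, -45.0], [0.0, -38.0, -54.0], [11.0, -22.0, -63.0]]
(210, 375) [[-12.0, -61.0, -29.0], [0.0, -44.0, -35.0], [11.0, -28.0, -40.0]]
(105, 380) [[-12.0, -63.0, -55.0], [0.0, -46.0, -66.0], [11.0, -31.0, -77.0]]
(0, 400) [[-12.0, -70.0, -75.0], [0.0, -55.0, -91.0], [11.0, -41.0, -105.0]]
(40, 380) [[-12.0, -63.0, -71.0], [0.0, -46.0, -86.0], [11.0, -31.0, -100.0]]
(75, 382) [[-12.0, -63.0, -62.0], [0.0, -47.0, -75.0], [11.0, -32.0, -87.0]]
(5, 470) [[-12.0, -89.0, -58.0], [0.0, -78.0, -70.0], [11.0, -68.0, -81.0]]
(105, 470) [[-12.0, -89.0, -40.0], [0.0, -78.0, -48.0], [11.0, -68.0, -56.0]]
(-0.011, -0.013, -0.0425) [210. 302.]
(-0.011, -0.013, -0.057) [173. 302.]
(0.011, -0.013, -0.0425) [215. 352.]
(0.011, -0.013, -0.057) [179. 352.]
(-0.011, -0.09, -0.057) [ 11. 478.]
(-0.011, -0.09, -0.07) [-60. 478.]
```

View pics/w1b.png

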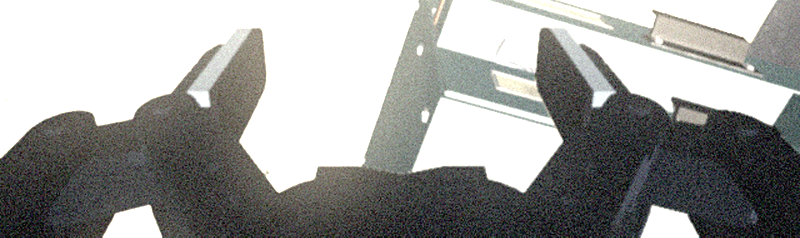

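>>> play_rows(moves=[{"x": 2.3,"y": 2.1,"turn": -1.5,"jaw": 8.5},{"x": 2.3,"y": 2.1,"turn": -1.5},{"x": 2.3,"y": 2.1,"turn": -1.5},{"x": 2.3,"y": 2.1,"turn": -1.5},{"x": 2.3,"y": 2.1,"turn": -1.5},{"x": 2.3,"y": 2.1,"turn": -1.5},{"x": 2.3,"y": 2.1,"turn": -1.5},{"x": 2.3,"y": 2.1,"turn": -1.5}], squeeze=120)

```text
invalid input
```

>>> play_rows(moves=[{"x": 2.3,"y": 2.1},{"x": 2.3,"y": 2.1},{"x": 2.3,"y": 2.1},{"x": 2.3,"y": 2.1},{"x": 2.3,"y": 2.1},{"x": 2.3,"y": 2.1},{"x": 2.3,"y": 2.1},{"x": 2.0,"y": 2.0}])

```text
invalid input
```

>>> play_rows(moves=[{"z": -2},{"z": -2},{"z": -2},{"z": -2},{"z": -2},{"z": -2},{"z": -1},{"z": 0}])

```text
invalid input
```

Run:
```python
from h import *
o=ctrl.get_obs();print(o['t'],o['tool_pos'],o['contact_force'])
for c in ['scene','top','wrist']: snap(c,c+'2.png')
im=cv2.imread('pics/scene2.png');cv2.imwrite('pics/sz.png',cv2.resize(im[100:300,280:460],None,fx=4,fy=3.0,interpolation=cv2.INTER_CUBIC))
```

```text
1.05 [ 0.18577555 -0.59674012  0.2313284 ] [-0.29790438 -0.82029439 -0.1691876 ]
```

View pics/scene2.png

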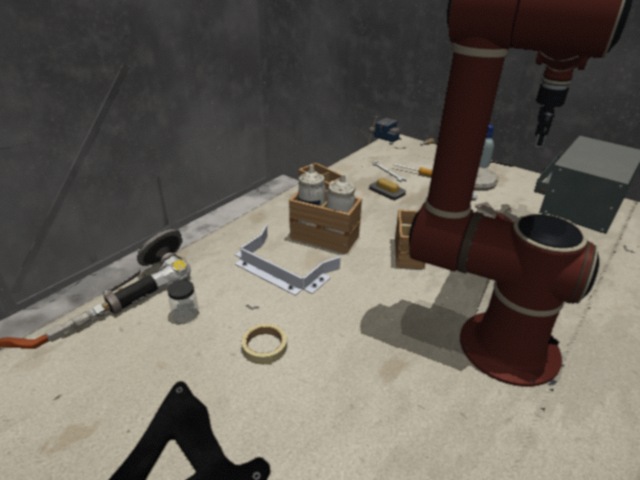

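View pics/top2.png

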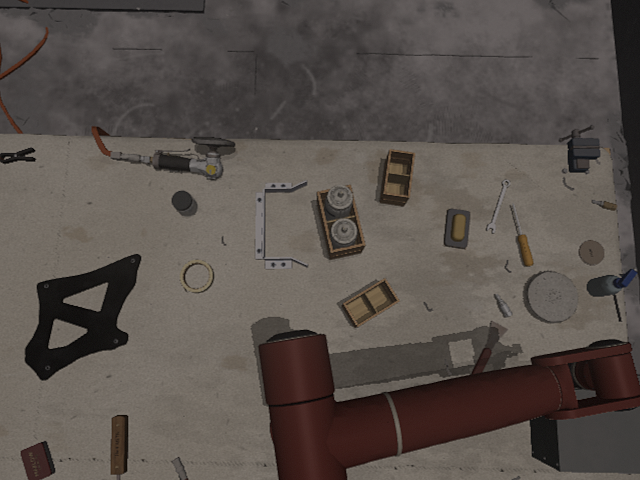

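View pics/wrist2.png

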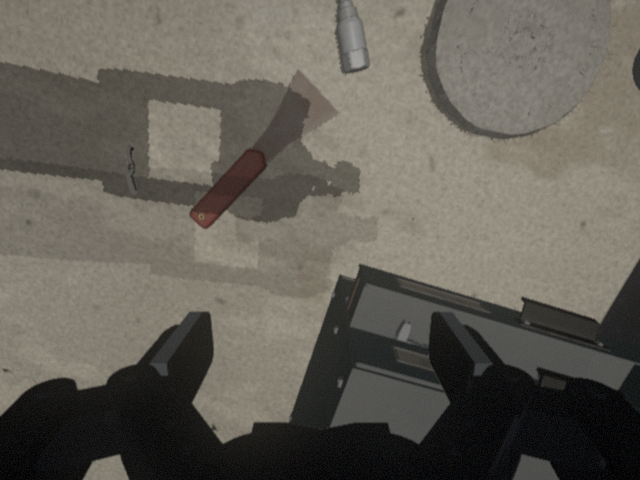

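Nothing moved: the rows were refused as invalid, probably because each one needs every key.

>>> play_rows(moves=[{"x": 2.3,"y": 2.1,"z": 0,"turn": -1.5,"jaw": 8.5},{"x": 2.3,"y": 2.1,"z": 0,"turn": -1.5,"jaw": 8.5},{"x": 2.3,"y": 2.1,"z": 0,"turn": -1.5,"jaw": 8.5},{"x": 2.3,"y": 2.1,"z": 0,"turn": -1.5,"jaw": 8.5},{"x": 2.3,"y": 2.1,"z": 0,"turn": -1.5,"jaw": 8.5},{"x": 2.3,"y": 2.1,"z": 0,"turn": -1.5,"jaw": 8.5},{"x": 2.3,"y": 2.1,"z": 0,"turn": -1.5,"jaw": 8.5},{"x": 2.3,"y": 2.1,"z": 0,"turn": -1.5,"jaw": 8.5}], squeeze=120)

```text
t: 1.87
tool_pos: [0.3707, -0.4276, 0.2315]
tool_rot: [-0.099, 2.174, -2.175]
contact_force: [1.1, 0.0, 0.0]
opening: 0.0847
```

>>> play_rows(moves=[{"x": 2.3,"y": 2.1,"z": 0,"turn": 0,"jaw": 8.5},{"x": 2.3,"y": 2.1,"z": 0,"turn": 0,"jaw": 8.5},{"x": 2.3,"y": 2.1,"z": 0,"turn": 0,"jaw": 8.5},{"x": 2.3,"y": 2.1,"z": 0,"turn": 0,"jaw": 8.5},{"x": 2.3,"y": 2.1,"z": 0,"turn": 0,"jaw": 8.5},{"x": 2.3,"y": 2.1,"z": 0,"turn": 0,"jaw": 8.5},{"x": 2.3,"y": 2.1,"z": 0,"turn": 0,"jaw": 8.5},{"x": 2.0,"y": 2.0,"z": 0,"turn": 0,"jaw": 8.5}])

```text
t: 2.53
tool_pos: [0.552, -0.2603, 0.2314]
tool_rot: [-0.101, 2.174, -2.174]
contact_force: [-0.1, -1.4, -0.3]
opening: 0.0851
```

>>> play_rows(moves=[{"x": 0,"y": 0,"z": -2,"turn": 0,"jaw": 8.5},{"x": 0,"y": 0,"z": -2,"turn": 0,"jaw": 8.5},{"x": 0,"y": 0,"z": -2,"turn": 0,"jaw": 8.5},{"x": 0,"y": 0,"z": -2,"turn": 0,"jaw": 8.5},{"x": 0,"y": 0,"z": -2,"turn": 0,"jaw": 8.5},{"x": 0,"y": 0,"z": -2,"turn": 0,"jaw": 8.5},{"x": 0,"y": 0,"z": 0,"turn": 0,"jaw": 8.5}])

```text
t: 3.12
tool_pos: [0.548, -0.26, 0.1061]
tool_rot: [-0.108, 2.183, -2.172]
contact_force: [-0.8, 1.1, -1.6]
opening: 0.0848
```

Run:
```python
from h import *
o=ctrl.get_obs();print(o['t'],o['tool_pos'],o['contact_force'])
for c in ['scene','top','wrist']: snap(c,c+'3.png')
im=cv2.imread('pics/scene3.png');cv2.imwrite('pics/sz3.png',np.clip(2*cv2.resize(im[100:300,280:460].astype('float32'),None,fx=4,fy=3.0,interpolation=cv2.INTER_CUBIC),0,255))
```

```text
3.1167 [ 0.54798451 -0.25996804  0.10614263] [-0.84963283  1.1201707  -1.61413188][ WARN:0@19.715] global loadsave.cpp:1063 imwrite_ Unsupported depth image for selected encoder is fallbacked to CV_8U.
```

View pics/sz3.png

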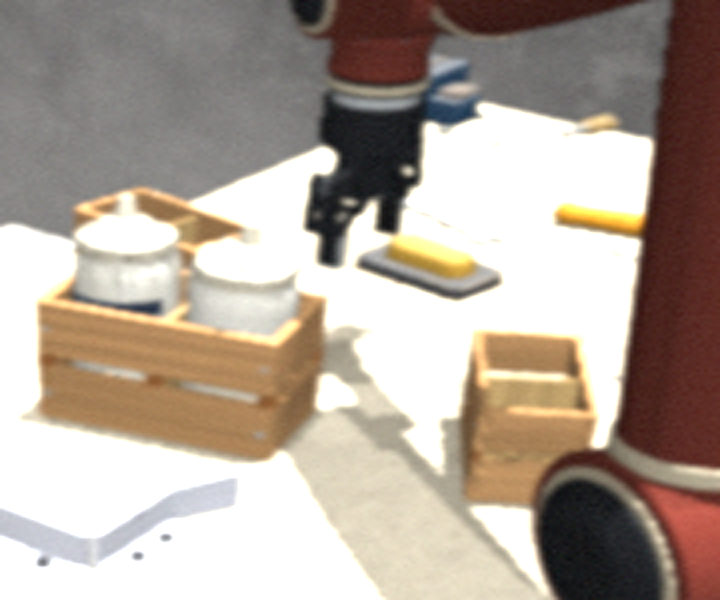

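View pics/top3.png

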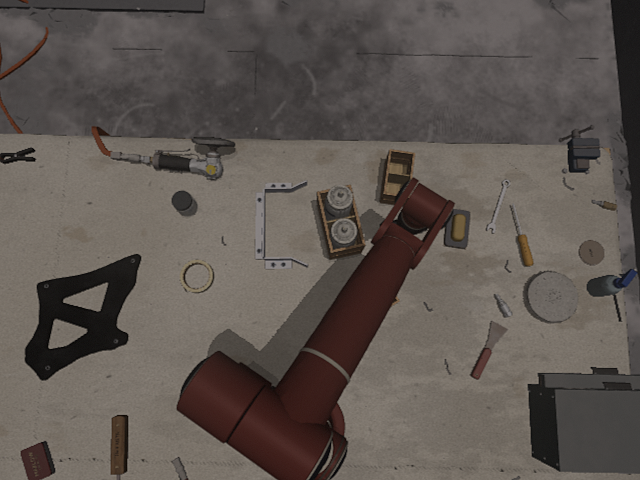

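View pics/wrist3.png

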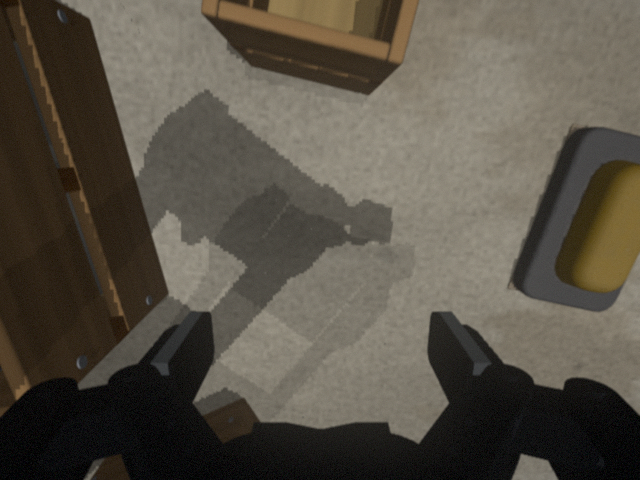

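Run:
```python
from h import *
from scipy.spatial.transform import Rotation as R
im=cv2.imread('pics/scene3.png');c=cv2.resize(im[120:195,345:395],None,fx=12,fy=8,interpolation=cv2.INTER_CUBIC);c=np.clip(c.astype(float)*2.5,0,255).astype('uint8');cv2.imwrite('pics/sz4.png',c)
o=ctrl.get_obs();p=o['tool_pos'];M=R.from_rotvec(o['tool_rot']).as_matrix()
d=eyes.get_image('scene')
for P in [(0,-.013,.0425),(0,-.013,.057),(0,-.013,-.0425),(0,-.013,-.057),(0,-.07,-.057),(0,-.07,-.075),(0,-.1,-.075),(0,-.073,-.04)]:
    u=proj(d,p+M@np.array(P));print(P,u.round(1),((u-[345,120])*[12,8]).round())
```

```text
(0, -0.013, 0.0425) [376.2 175.3] [374. 442.]
(0, -0.013, 0.057) [378.3 173.5] [400. 428.]
(0, -0.013, -0.0425) [363.1 186. ] [217. 528.]
(0, -0.013, -0.057) [360.7 188. ] [189. 544.]
(0, -0.07, -0.057) [362.  170.4] [204. 403.]
(0, -0.07, -0.075) [359.  172.7] [168. 422.]
(0, -0.1, -0.075) [359.6 163.1] [176. 345.]
(0, -0.073, -0.04) [364.9 167.3] [239. 379.]
```

View pics/sz4.png

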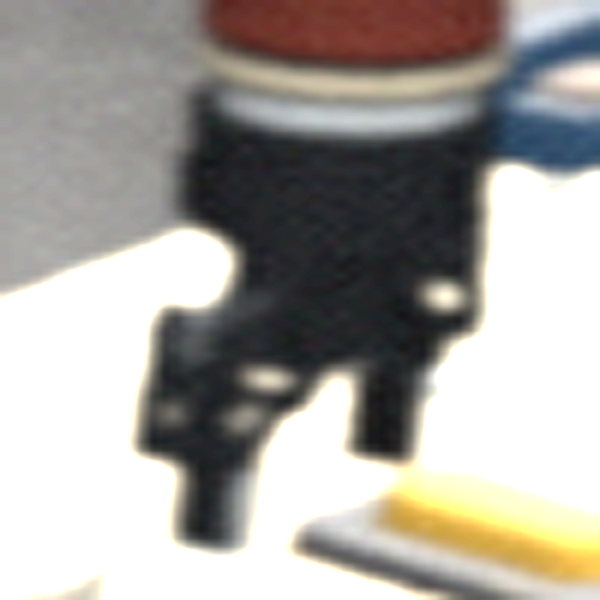

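>>> play_rows(moves=[{"x": 0,"y": 0,"z": -2,"turn": 0,"jaw": 8.5},{"x": 0,"y": 0,"z": -2,"turn": 0,"jaw": 8.5},{"x": 0,"y": 0,"z": -2,"turn": 0,"jaw": 8.5},{"x": 0,"y": 0,"z": -2,"turn": 0,"jaw": 8.5},{"x": 0,"y": 0,"z": -2,"turn": 0,"jaw": 8.5},{"x": 0,"y": 0,"z": 0,"turn": 0,"jaw": 8.5},{"x": 0,"y": 0,"z": 0,"turn": 0,"jaw": 8.5}])

```text
t: 3.9
tool_pos: [0.5509, -0.2618, 0.0118]
tool_rot: [-0.101, 2.174, -2.174]
contact_force: [-0.1, 0.9, 0.1]
opening: 0.0849
```

>>> play_rows(moves=[{"x": 0,"y": 0,"z": -0.5,"turn": 0,"jaw": 8.5},{"x": 0,"y": 0,"z": -0.2,"turn": 0,"jaw": 8.5},{"x": 0,"y": 0,"z": 0,"turn": 0,"jaw": 8.5}])

```text
t: 4.15
tool_pos: [0.5515, -0.2622, 0.0055]
tool_rot: [-0.099, 2.172, -2.175]
contact_force: [0.5, 0.2, 0.9]
opening: 0.0849
```

>>> play_rows(moves=[{"x": 0,"y": 0,"z": -0.4,"turn": 0,"jaw": 8.5},{"x": 0,"y": 0,"z": -0.3,"turn": 0,"jaw": 8.5},{"x": 0,"y": 0,"z": 0,"turn": 0,"jaw": 8.5}])

```text
t: 4.4
tool_pos: [0.5504, -0.2615, -0.0032]
tool_rot: [-0.101, 2.175, -2.174]
contact_force: [-0.5, 0.2, 0.4]
opening: 0.0851
```

>>> play_rows(moves=[{"x": 0,"y": 0,"z": -0.3,"turn": 0,"jaw": 8.5},{"x": 0,"y": 0,"z": -0.2,"turn": 0,"jaw": 8.5},{"x": 0,"y": 0,"z": 0,"turn": 0,"jaw": 8.5}])

```text
t: 4.65
tool_pos: [0.5504, -0.2615, -0.0084]
tool_rot: [-0.101, 2.175, -2.174]
contact_force: [0.2, -0.4, 0.6]
opening: 0.0853
```

>>> play_rows(moves=[{"x": 0,"y": 0.5,"z": -0.15,"turn": 0,"jaw": 8.5},{"x": 0,"y": 0.5,"z": 0,"turn": 0,"jaw": 8.5},{"x": 0,"y": 0.5,"z": 0,"turn": 0,"jaw": 8.5},{"x": 0,"y": 0.5,"z": 0,"turn": 0,"jaw": 8.5},{"x": 0,"y": 0.3,"z": 0,"turn": 0,"jaw": 8.5},{"x": 0,"y": 0.3,"z": 0,"turn": 0,"jaw": 8.5},{"x": 0,"y": 0,"z": 0,"turn": 0,"jaw": 8.5}])

```text
t: 5.23
tool_pos: [0.5508, -0.235, -0.0092]
tool_rot: [-0.101, 2.174, -2.174]
contact_force: [0.2, -0.0, -0.4]
opening: 0.0847
```

Run:
```python
from h import *
o=ctrl.get_obs();print(o['t'],o['tool_pos'],o['contact_force'],o['wrist_torque'])
im=snap('scene','s5.png')['img'][:,:,::-1]
c=cv2.resize(im[150:270,280:420],None,fx=5.7,fy=5,interpolation=cv2.INTER_CUBIC);cv2.imwrite('pics/s5z.png',np.clip(c.astype(float)*1.8,0,255).astype('uint8'))
```

```text
5.2333 [ 0.55079341 -0.23502123 -0.00915717] [ 0.24586407 -0.03767395 -0.43319661] [-0.03762505 -0.00057723 -0.01899067]
```

View pics/s5z.png

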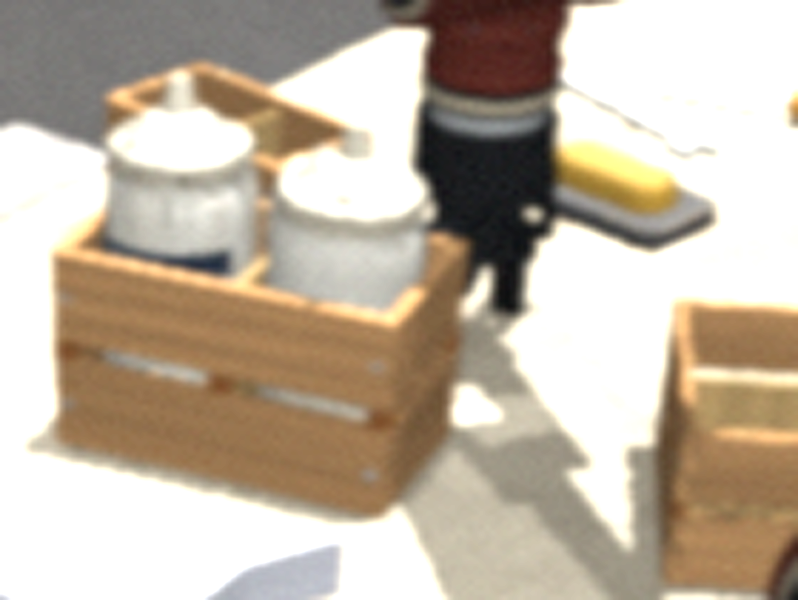

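>>> play_rows(moves=[{"x": 0,"y": 0.2,"z": -0.1,"turn": 0,"jaw": 8.5},{"x": 0,"y": 0.2,"z": 0,"turn": 0,"jaw": 8.5},{"x": 0,"y": 0.2,"z": 0,"turn": 0,"jaw": 8.5},{"x": 0,"y": 0.2,"z": 0,"turn": 0,"jaw": 8.5},{"x": 0,"y": 0.2,"z": 0,"turn": 0,"jaw": 8.5},{"x": 0,"y": 0.2,"z": 0,"turn": 0,"jaw": 8.5},{"x": 0,"y": 0.2,"z": 0,"turn": 0,"jaw": 8.5},{"x": 0,"y": 0,"z": 0,"turn": 0,"jaw": 8.5}])

```text
t: 5.95
tool_pos: [0.5507, -0.2213, -0.0103]
tool_rot: [-0.101, 2.174, -2.174]
contact_force: [0.3, -0.3, -0.2]
opening: 0.0851
```

```bash
cat > st.py <<'E'
from h import *
import sys
o=ctrl.get_obs();print(o['t'],np.round(o['tool_pos'],4),np.round(o['contact_force'],1),np.round(o['wrist_torque'],2),round(o['opening'],4))
f=sys.argv[1]
im=snap('scene',f+'_s.png')['img'][:,:,::-1]
a=np.clip(cv2.resize(im[150:300,220:400],None,fx=4,fy=4,interpolation=cv2.INTER_CUBIC).astype(float)*1.6,0,255).astype('uint8')
cv2.imwrite(f'pics/{f}_sz.png',a)
im=snap('top',f+'_t.png')['img'][:,:,::-1]
a=np.clip(cv2.resize(im[165:285,240:400],None,fx=5,fy=5,interpolation=cv2.INTER_CUBIC).astype(float)*1.6,0,255).astype('uint8')
cv2.imwrite(f'pics/{f}_tz.png',a)
E
python3 st.py a
```

```text
5.95 [ 0.5507 -0.2213 -0.0103] [ 0.3 -0.3 -0.2] [ 0.    0.   -0.02] 0.0851
```

View pics/a_tz.png

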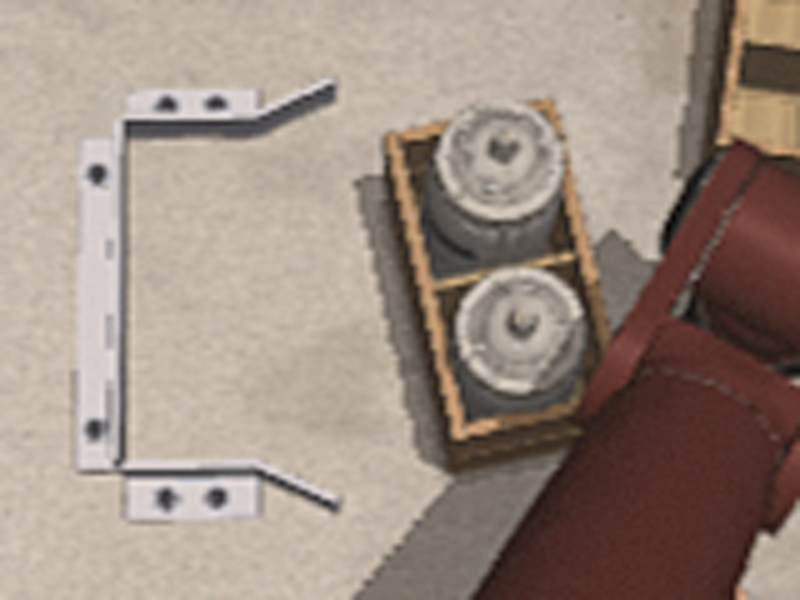

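>>> play_rows(moves=[{"x": 0,"y": 0.2,"z": 0,"turn": 0,"jaw": 8.5},{"x": 0,"y": 0.2,"z": 0,"turn": 0,"jaw": 8.5},{"x": 0,"y": 0.2,"z": 0,"turn": 0,"jaw": 8.5},{"x": 0,"y": 0.2,"z": 0,"turn": 0,"jaw": 8.5}])

```text
t: 6.38
tool_pos: [0.551, -0.2154, -0.0098]
tool_rot: [-0.101, 2.169, -2.177]
contact_force: [-0.8, -7.6, -1.4]
opening: 0.0852
```

>>> play_rows(moves=[{"x": 0,"y": 0.2,"z": 0,"turn": 0,"jaw": 8.5},{"x": 0,"y": 0.2,"z": 0,"turn": 0,"jaw": 8.5},{"x": 0,"y": 0.2,"z": 0,"turn": 0,"jaw": 8.5},{"x": 0,"y": 0.2,"z": 0,"turn": 0,"jaw": 8.5}])

```text
t: 6.72
tool_pos: [0.5509, -0.2075, -0.0098]
tool_rot: [-0.101, 2.17, -2.178]
contact_force: [-1.3, -6.8, -0.7]
opening: 0.0851
```

```bash
python3 st.py b
```

```text
6.7167 [ 0.5509 -0.2075 -0.0098] [-1.3 -6.8 -0.7] [-0.82  0.08  0.23] 0.0851
```

View pics/b_tz.png

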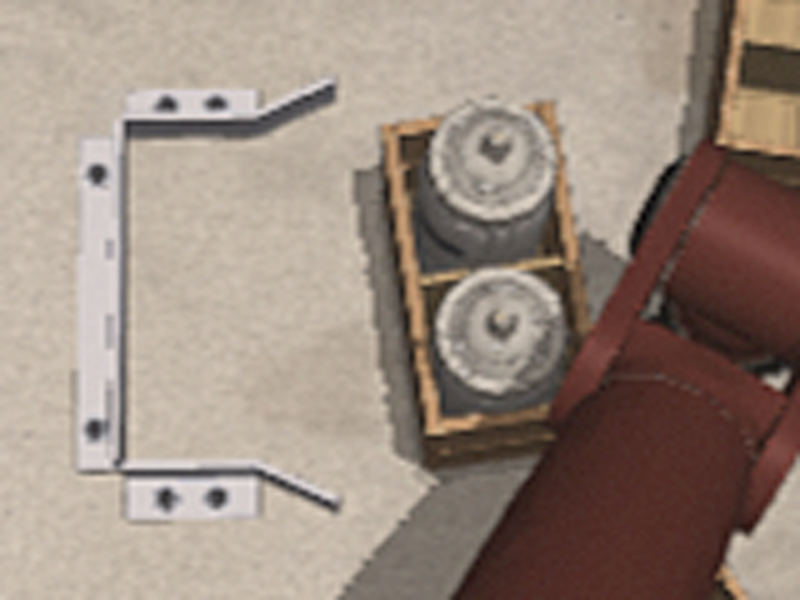

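View pics/b_sz.png

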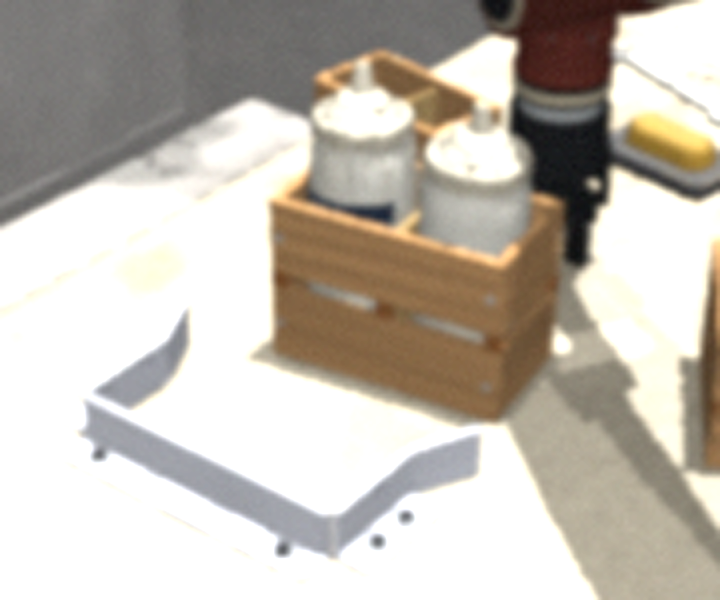

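>>> play_rows(moves=[{"x": 0,"y": 0.2,"z": 0,"turn": 0,"jaw": 8.5},{"x": 0,"y": 0.2,"z": 0,"turn": 0,"jaw": 8.5},{"x": 0,"y": 0.2,"z": 0,"turn": 0,"jaw": 8.5},{"x": 0,"y": 0.2,"z": 0,"turn": 0,"jaw": 8.5},{"x": 0,"y": 0.2,"z": 0,"turn": 0,"jaw": 8.5},{"x": 0,"y": 0.2,"z": 0,"turn": 0,"jaw": 8.5},{"x": 0,"y": 0.2,"z": 0,"turn": 0,"jaw": 8.5}])

```text
t: 7.4
tool_pos: [0.5508, -0.1938, -0.0098]
tool_rot: [-0.101, 2.169, -2.178]
contact_force: [-2.3, -9.0, -0.1]
opening: 0.0849
```

```bash
python3 st.py c
```

```text
7.4 [ 0.5508 -0.1938 -0.0098] [-2.3 -9.  -0.1] [-0.98  0.18  0.13] 0.0849
```

View pics/c_tz.png

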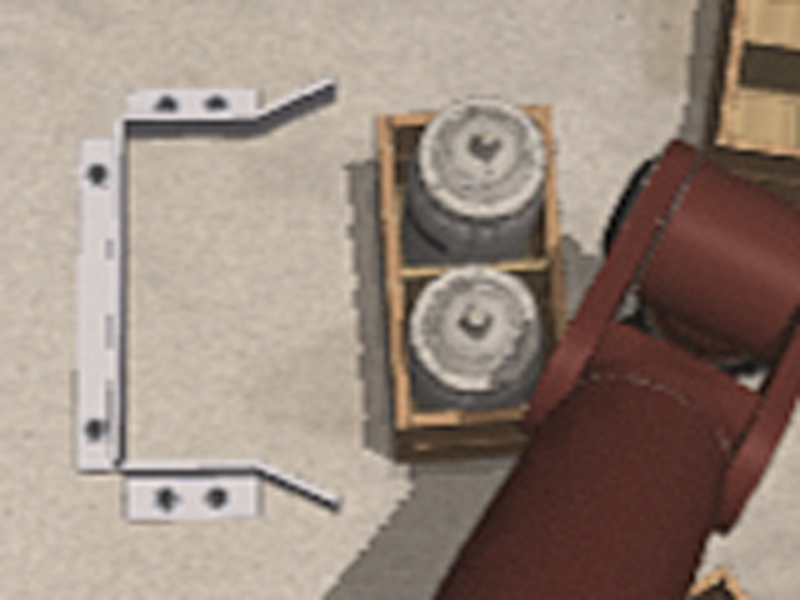

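View pics/c_sz.png

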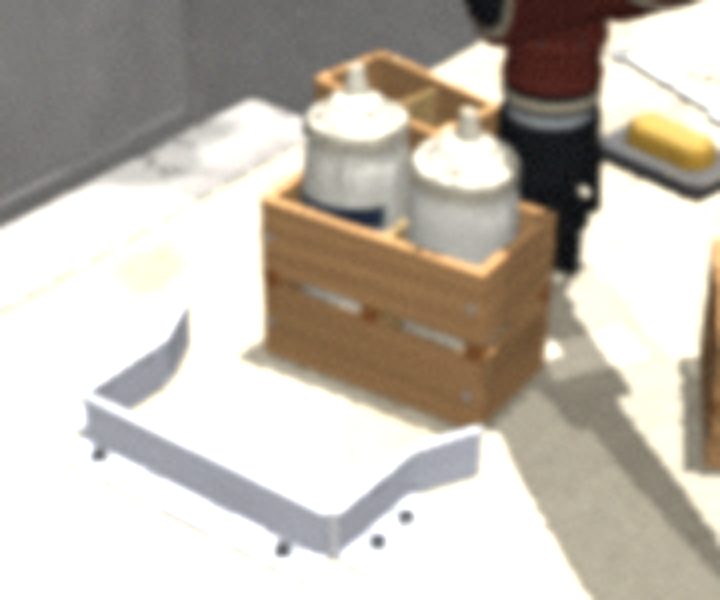

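```bash
cat > fit.py <<'E'
from h import *
import sys,json
d=eyes.get_image('top')
pts=json.loads(sys.argv[1])  # far-left, far-right(optional), near-left zoom coords
P=[ray(d,(240+(a-2)/5,165+(b-2)/5),.13)[:2] for a,b in pts]
FL,NL=P[0],P[-1]; v=FL-NL; yaw=np.arctan2(v[1],v[0]); print('edge',FL,NL,'len',np.hypot(*v),'yaw',yaw)
c=(FL+NL)/2+0.05*np.array([np.sin(yaw),-np.cos(yaw)]); print('center',c)
E
python3 fit.py '[[379,118],[400,427]]'; python3 fit.py '[[388,135],[457,437]]'
```

```text
edge [ 0.66363548 -0.00776289] [ 0.4850448  -0.02341647] len 0.17927539255230532 yaw 0.08742716028039682
center [ 0.57870593 -0.06539872]
edge [ 0.65368958 -0.01310815] [ 0.4800959  -0.05524186] len 0.17863374740739124 yaw 0.23811008732810515
center [ 0.57868606 -0.08276428]
```

>>> play_rows(moves=[{"x": 0,"y": 0.2,"z": 0,"turn": 0,"jaw": 8.5},{"x": 0,"y": 0.2,"z": 0,"turn": 0,"jaw": 8.5},{"x": 0,"y": -0.4,"z": 0,"turn": 0,"jaw": 8.5},{"x": 0,"y": -0.6,"z": 0,"turn": -1,"jaw": 8.5},{"x": 1,"y": 0,"z": 0,"turn": -1,"jaw": 8.5},{"x": 1,"y": 0,"z": 0,"turn": 0,"jaw": 8.5},{"x": 0.7,"y": 0,"z": 0,"turn": 0,"jaw": 8.5},{"x": 0,"y": 0,"z": 0,"turn": 0,"jaw": 8.5}])

```text
t: 8.27
tool_pos: [0.5795, -0.198, -0.0098]
tool_rot: [-0.062, 2.191, -2.192]
contact_force: [1.3, 0.8, 0.3]
opening: 0.0849
```

```bash
python3 st.py d
```

```text
8.2667 [ 0.5795 -0.198  -0.0098] [1.3 0.8 0.3] [-0.04 -0.02  0.01] 0.0849
```

View pics/d_tz.png

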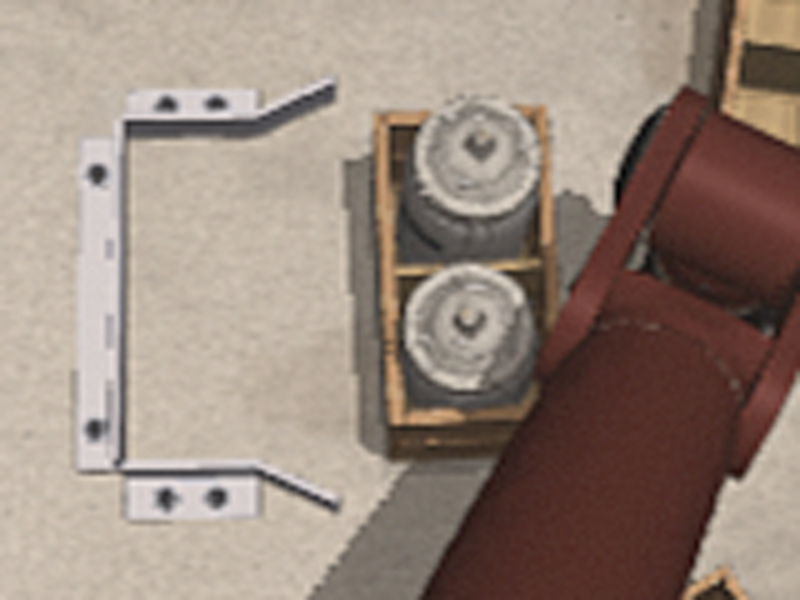

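>>> play_rows(moves=[{"x": -0.6,"y": 0.5,"z": 0,"turn": 0,"jaw": 8.5},{"x": 0,"y": 0.3,"z": 0,"turn": 0,"jaw": 8.5},{"x": 0,"y": 0.3,"z": 0,"turn": 0,"jaw": 8.5},{"x": 0,"y": 0.2,"z": 0,"turn": 0,"jaw": 8.5},{"x": 0,"y": 0.25,"z": 0,"turn": 0,"jaw": 8.5},{"x": 0,"y": 0.25,"z": 0,"turn": 0,"jaw": 8.5},{"x": 0.05,"y": 0.3,"z": 0,"turn": 0,"jaw": 8.5},{"x": 0.05,"y": 0.3,"z": 0,"turn": 0,"jaw": 8.5}])

```text
t: 9.03
tool_pos: [0.572, -0.1756, -0.0102]
tool_rot: [-0.065, 2.188, -2.197]
contact_force: [-2.6, -8.3, -2.1]
opening: 0.0848
```

>>> play_rows(moves=[{"x": 0.05,"y": 0.3,"z": 0,"turn": 0,"jaw": 8.5},{"x": 0.05,"y": 0.3,"z": 0,"turn": 0,"jaw": 8.5},{"x": 0.05,"y": 0.3,"z": 0,"turn": 0,"jaw": 8.5},{"x": 0.05,"y": 0.3,"z": 0,"turn": 0,"jaw": 8.5},{"x": 0.05,"y": 0.3,"z": 0,"turn": 0,"jaw": 8.5},{"x": 0.05,"y": 0.3,"z": 0,"turn": 0,"jaw": 8.5}])

```text
t: 9.53
tool_pos: [0.575, -0.1576, -0.0102]
tool_rot: [-0.065, 2.188, -2.197]
contact_force: [-2.5, -8.6, -2.3]
opening: 0.0849
```

```bash
python3 st.py e
```

```text
9.5333 [ 0.575  -0.1576 -0.0102] [-2.5 -8.6 -2.3] [-1.09  0.21  0.12] 0.0849
```

View pics/e_tz.png

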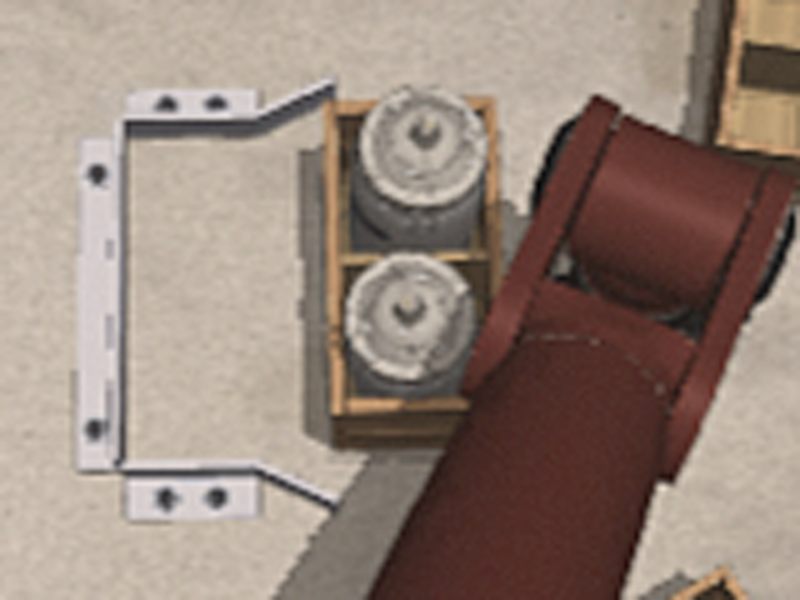

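View pics/e_sz.png

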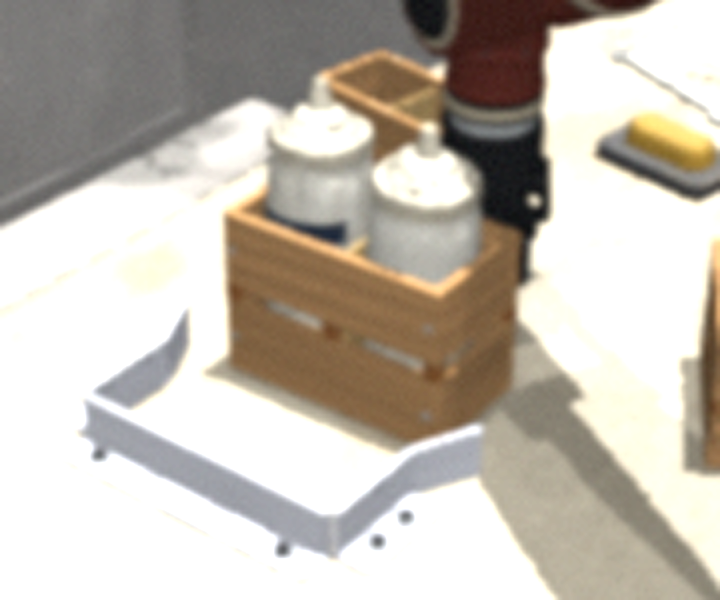

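```bash
python3 fit.py '[[327,104],[337,413]]'
```

```text
edge [0.67127988 0.02208668] [0.49219244 0.01185504] len 0.17937947639168456 yaw 0.05707007979097035
center [ 0.58458812 -0.03294774]
```

>>> play_rows(moves=[{"x": 0,"y": 0.3,"z": 0,"turn": 0,"jaw": 8.5},{"x": 0,"y": 0.3,"z": 0,"turn": 0,"jaw": 8.5},{"x": 0,"y": 0.3,"z": 0,"turn": 0,"jaw": 8.5},{"x": 0,"y": 0.3,"z": 0,"turn": 0,"jaw": 8.5},{"x": 0,"y": 0.3,"z": 0,"turn": 0,"jaw": 8.5},{"x": 0,"y": 0.3,"z": 0,"turn": 0,"jaw": 8.5},{"x": 0,"y": 0.3,"z": 0,"turn": 0,"jaw": 8.5},{"x": 0,"y": 0.3,"z": 0,"turn": 0,"jaw": 8.5}])

```text
t: 10.35
tool_pos: [0.5753, -0.1336, -0.0101]
tool_rot: [-0.063, 2.188, -2.197]
contact_force: [-0.9, -9.1, -1.9]
opening: 0.0851
```

>>> play_rows(moves=[{"x": 0,"y": 0.3,"z": 0,"turn": 0,"jaw": 8.5},{"x": 0,"y": 0.3,"z": 0,"turn": 0,"jaw": 8.5},{"x": 0,"y": 0.3,"z": 0,"turn": 0,"jaw": 8.5},{"x": 0,"y": 0.3,"z": 0,"turn": 0,"jaw": 8.5},{"x": 0,"y": 0.3,"z": 0,"turn": 0,"jaw": 8.5},{"x": 0,"y": 0.3,"z": 0,"turn": 0,"jaw": 8.5},{"x": 0,"y": 0.3,"z": 0,"turn": 0,"jaw": 8.5}])

```text
t: 10.93
tool_pos: [0.5753, -0.1126, -0.0101]
tool_rot: [-0.064, 2.188, -2.197]
contact_force: [-0.3, -7.8, -1.7]
opening: 0.085
```

```bash
python3 st.py f
```

```text
10.9333 [ 0.5753 -0.1126 -0.0101] [-0.3 -7.8 -1.7] [-1.05  0.14  0.01] 0.085
```

View pics/f_tz.png

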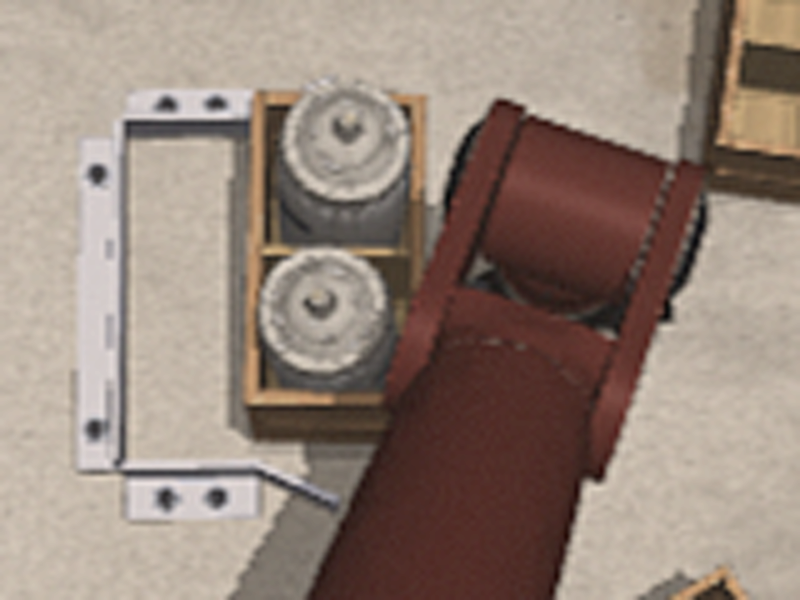

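View pics/f_sz.png

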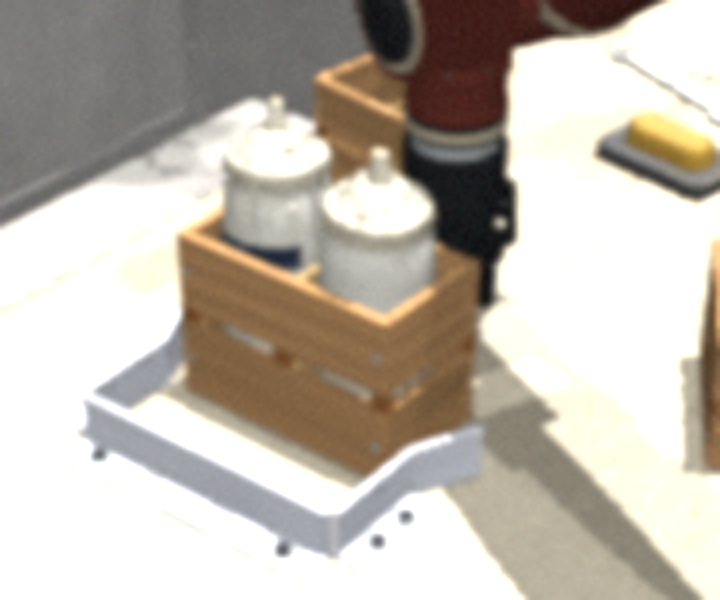

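```bash
python3 fit.py '[[252,98],[250,403]]'; python3 fit.py '[[252,96],[250,406]]'
```

```text
edge [0.67389173 0.06498379] [0.49678876 0.0605146 ] len 0.177159351029167 yaw 0.025229640024682937
center [0.58660159 0.01276511]
edge [0.67508029 0.06502127] [0.49508728 0.06046069] len 0.18005078040938596 yaw 0.025332154500352273
center [0.58635026 0.01275702]
```

>>> play_rows(moves=[{"x": 0,"y": -0.3,"z": 0,"turn": 0,"jaw": 8.5},{"x": 0,"y": -0.5,"z": 0,"turn": 0,"jaw": 8.5},{"x": 0.5,"y": 0,"z": 0,"turn": 0,"jaw": 8.5},{"x": 0.5,"y": 0,"z": 0,"turn": 1,"jaw": 8.5},{"x": 0,"y": 0.3,"z": 0,"turn": 0,"jaw": 8.5},{"x": 0,"y": 0.3,"z": 0,"turn": 0,"jaw": 8.5},{"x": 0,"y": 0.2,"z": 0,"turn": 0,"jaw": 8.5},{"x": 0,"y": 0.2,"z": 0,"turn": 0,"jaw": 8.5}])

```text
t: 11.8
tool_pos: [0.5863, -0.1105, -0.0097]
tool_rot: [-0.082, 2.177, -2.187]
contact_force: [0.7, -10.0, -1.3]
opening: 0.0851
```

>>> play_rows(moves=[{"x": 0,"y": 0.3,"z": 0,"turn": 0,"jaw": 8.5},{"x": 0,"y": 0.3,"z": 0,"turn": 0,"jaw": 8.5},{"x": 0,"y": 0.3,"z": 0,"turn": 0,"jaw": 8.5},{"x": -0.03,"y": 0.3,"z": 0,"turn": 0,"jaw": 8.5},{"x": -0.03,"y": 0.3,"z": 0,"turn": 0,"jaw": 8.5},{"x": -0.03,"y": 0.3,"z": 0,"turn": 0,"jaw": 8.5},{"x": -0.03,"y": 0.3,"z": 0,"turn": 0,"jaw": 8.5},{"x": -0.03,"y": 0.3,"z": 0,"turn": 0,"jaw": 8.5}])

```text
t: 12.47
tool_pos: [0.5848, -0.0867, -0.0097]
tool_rot: [-0.081, 2.178, -2.187]
contact_force: [0.7, -9.5, -1.3]
opening: 0.0852
```

>>> play_rows(moves=[{"x": -0.03,"y": 0.3,"z": 0,"turn": 0,"jaw": 8.5},{"x": -0.03,"y": 0.3,"z": 0,"turn": 0,"jaw": 8.5},{"x": 0,"y": 0.3,"z": 0,"turn": 0,"jaw": 8.5},{"x": 0,"y": 0.3,"z": 0,"turn": 0,"jaw": 8.5},{"x": 0,"y": 0.3,"z": 0,"turn": 0,"jaw": 8.5},{"x": 0,"y": 0.3,"z": 0,"turn": 0,"jaw": 8.5}])

```text
t: 12.97
tool_pos: [0.5841, -0.0687, -0.0098]
tool_rot: [-0.081, 2.178, -2.187]
contact_force: [0.1, -9.3, -1.2]
opening: 0.0848
```

```bash
python3 st.py g
```

```text
12.9667 [ 0.5841 -0.0687 -0.0098] [ 0.1 -9.3 -1.2] [-1.06  0.   -0.02] 0.0848
```

View pics/g_tz.png

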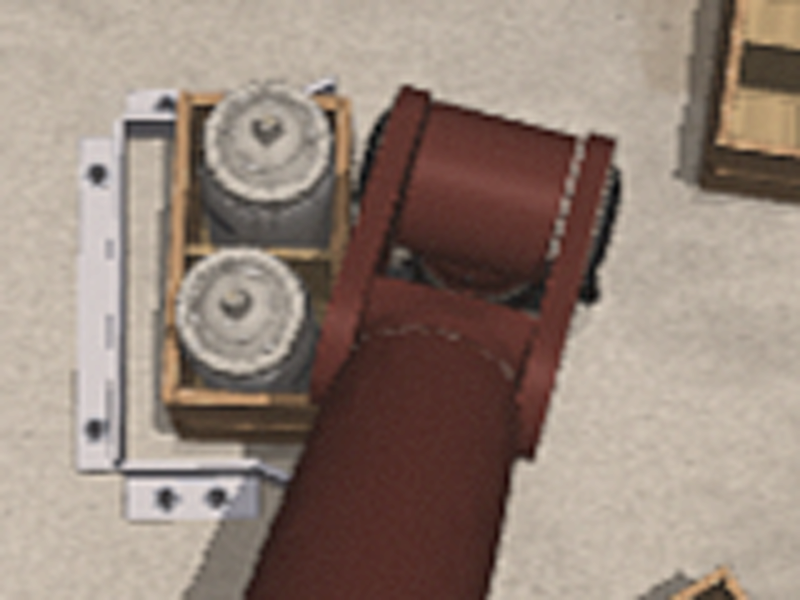

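View pics/g_sz.png

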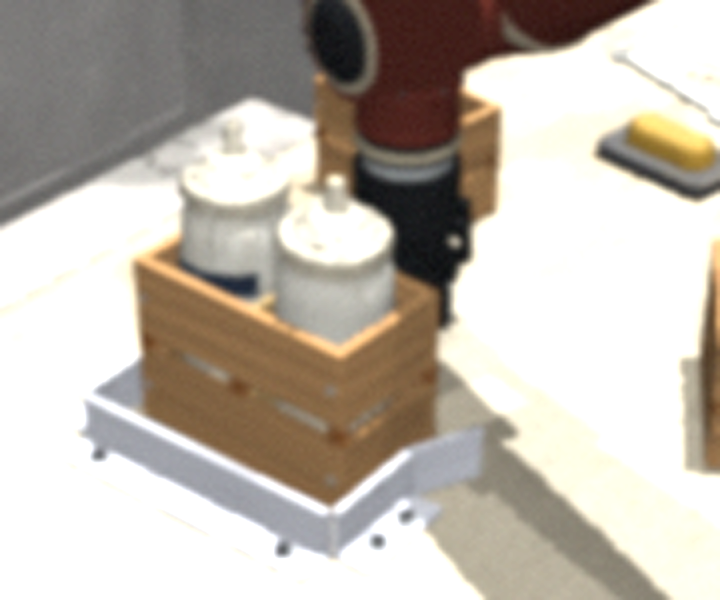

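```bash
python3 fit.py '[[178,96],[165,405]]'
```

```text
edge [0.67414066 0.10725899] [0.49460601 0.10786941] len 0.1795356908374495 yaw -0.003399987697928382
center [0.58420333 0.05756449]
```

>>> play_rows(moves=[{"x": 0,"y": -0.3,"z": 0,"turn": 0,"jaw": 8.5},{"x": 0,"y": -0.5,"z": 0,"turn": 0,"jaw": 8.5},{"x": 0.7,"y": 0,"z": 0,"turn": 0,"jaw": 8.5},{"x": 0.8,"y": 0,"z": 0,"turn": 0,"jaw": 8.5},{"x": 0,"y": 0.3,"z": 0,"turn": 0,"jaw": 8.5},{"x": 0,"y": 0.3,"z": 0,"turn": 0,"jaw": 8.5},{"x": 0,"y": 0.2,"z": 0,"turn": 0,"jaw": 8.5},{"x": 0,"y": 0.2,"z": 0,"turn": 0,"jaw": 8.5}])

```text
t: 13.78
tool_pos: [0.5996, -0.0664, -0.0097]
tool_rot: [-0.08, 2.178, -2.187]
contact_force: [1.0, -9.2, -0.5]
opening: 0.0848
```

>>> play_rows(moves=[{"x": 0,"y": 0.25,"z": 0,"turn": 0,"jaw": 8.5},{"x": 0,"y": 0.25,"z": 0,"turn": 0,"jaw": 8.5},{"x": 0,"y": 0.25,"z": 0,"turn": 0,"jaw": 8.5},{"x": 0,"y": 0.25,"z": 0,"turn": 0,"jaw": 8.5},{"x": 0,"y": 0.25,"z": 0,"turn": 0,"jaw": 8.5},{"x": 0,"y": 0.25,"z": 0,"turn": 0,"jaw": 8.5},{"x": 0,"y": 0.25,"z": 0,"turn": 0,"jaw": 8.5}])

```text
t: 14.37
tool_pos: [0.5994, -0.0492, -0.0097]
tool_rot: [-0.08, 2.178, -2.187]
contact_force: [1.3, -8.7, -0.4]
opening: 0.085
```

```bash
python3 st.py i
```

```text
14.3667 [ 0.5994 -0.0492 -0.0097] [ 1.3 -8.7 -0.4] [-1.03 -0.14 -0.18] 0.085
```

View pics/i_tz.png

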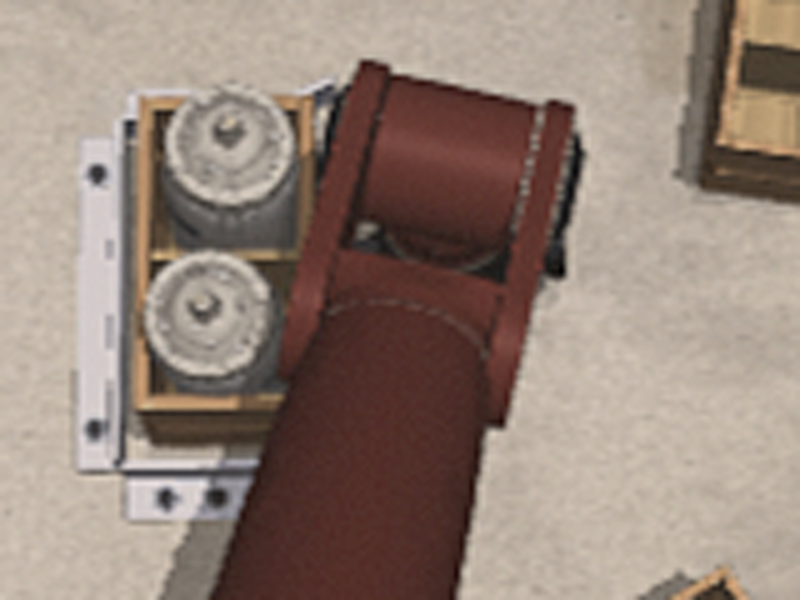

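View pics/i_sz.png

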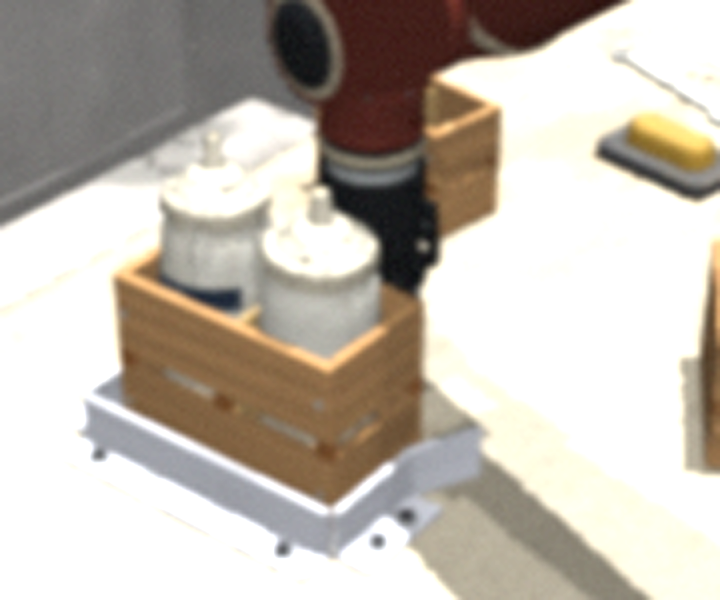

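>>> play_rows(moves=[{"x": -0.1,"y": 0.2,"z": 0,"turn": 0,"jaw": 8.5},{"x": -0.1,"y": 0.2,"z": 0,"turn": 0,"jaw": 8.5},{"x": -0.1,"y": 0.2,"z": 0,"turn": 0,"jaw": 8.5},{"x": 0,"y": 0.2,"z": 0,"turn": 0,"jaw": 8.5},{"x": 0,"y": 0.2,"z": 0,"turn": 0,"jaw": 8.5},{"x": 0,"y": 0.2,"z": 0,"turn": 0,"jaw": 8.5}])

```text
t: 14.97
tool_pos: [0.5965, -0.0372, -0.0096]
tool_rot: [-0.08, 2.178, -2.187]
contact_force: [0.9, -9.3, 0.6]
opening: 0.0848
```

>>> play_rows(moves=[{"x": 0,"y": 0.1,"z": 0,"turn": 0,"jaw": 8.5},{"x": 0,"y": 0.1,"z": 0,"turn": 0,"jaw": 8.5},{"x": 0,"y": 0.1,"z": 0,"turn": 0,"jaw": 8.5}])

```text
t: 15.22
tool_pos: [0.5965, -0.0342, -0.0096]
tool_rot: [-0.08, 2.178, -2.187]
contact_force: [1.8, -9.9, 0.0]
opening: 0.0851
```

```bash
python3 st.py j
```

```text
15.2167 [ 0.5965 -0.0342 -0.0096] [ 1.8 -9.9  0. ] [-1.07 -0.14 -0.15] 0.0851
```

View pics/j_tz.png

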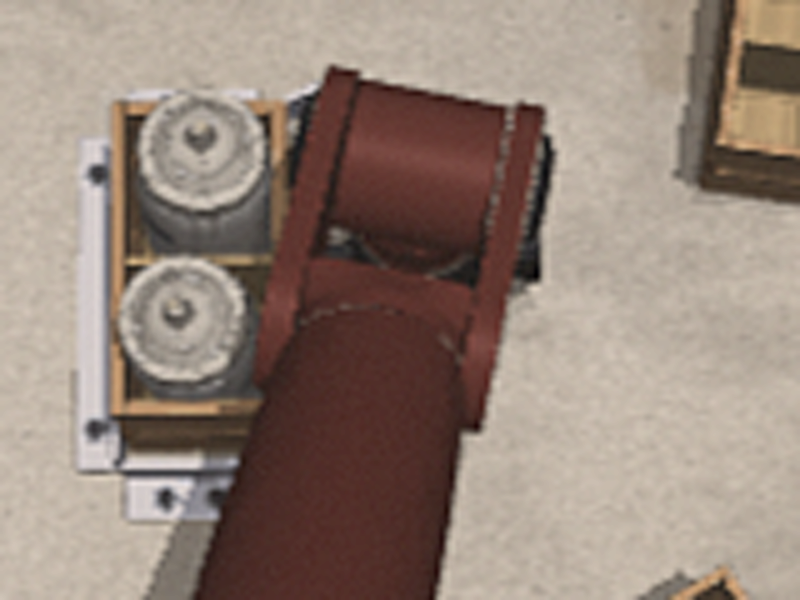

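View pics/j_sz.png

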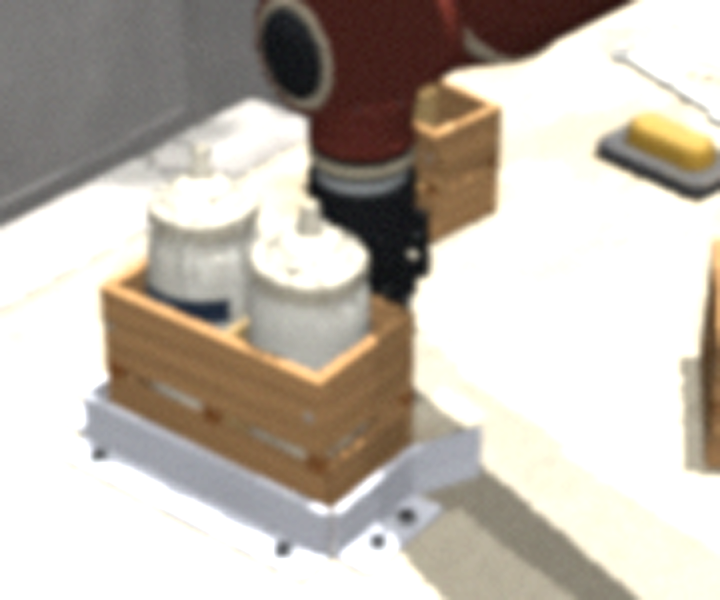

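Still about 4 mm short and no end stop felt yet. I'm continuing at 1 mm per row and watching the force.

>>> play_rows(moves=[{"x": 0,"y": 0.1,"z": 0,"turn": 0,"jaw": 8.5},{"x": 0,"y": 0.1,"z": 0,"turn": 0,"jaw": 8.5}])

```text
t: 15.48
tool_pos: [0.5965, -0.0322, -0.0096]
tool_rot: [-0.08, 2.178, -2.187]
contact_force: [1.6, -9.0, -0.1]
opening: 0.085
```

>>> play_rows(moves=[{"x": 0,"y": 0.1,"z": 0,"turn": 0,"jaw": 8.5},{"x": 0,"y": 0.1,"z": 0,"turn": 0,"jaw": 8.5}])

```text
t: 15.65
tool_pos: [0.5962, -0.0315, -0.0095]
tool_rot: [-0.082, 2.175, -2.19]
contact_force: [-2.1, -17.4, 2.4]
opening: 0.0852
```

>>> play_rows(moves=[{"x": 0,"y": 0.05,"z": 0,"turn": 0,"jaw": 8.5},{"x": 0,"y": 0,"z": 0,"turn": 0,"jaw": 8.5}])

```text
t: 15.82
tool_pos: [0.5961, -0.0314, -0.0094]
tool_rot: [-0.082, 2.175, -2.19]
contact_force: [-1.1, -16.5, 1.8]
opening: 0.085
```

```bash
python3 st.py k
```

```text
15.8167 [ 0.5961 -0.0314 -0.0094] [ -1.1 -16.5   1.8] [-1.61  0.12  0.03] 0.085
```

View pics/k_sz.png

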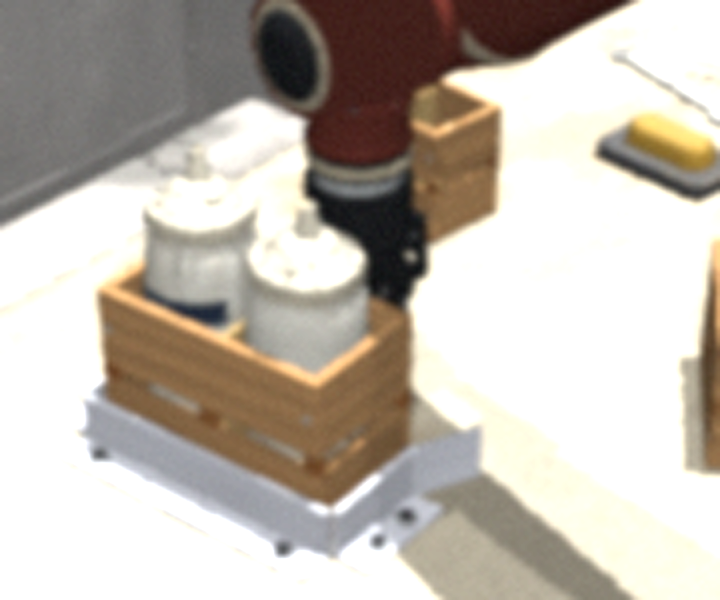

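View pics/k_tz.png

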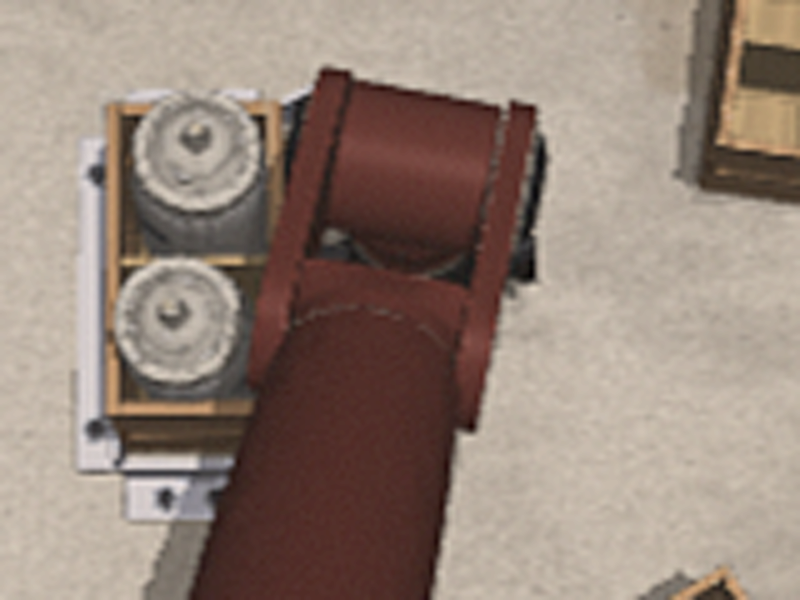

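>>> play_rows(moves=[{"x": 0,"y": 0.1,"z": 0,"turn": 0,"jaw": 8.5},{"x": 0,"y": 0,"z": 0,"turn": 0,"jaw": 8.5}])

```text
t: 16.08
tool_pos: [0.5958, -0.0313, -0.0093]
tool_rot: [-0.083, 2.174, -2.192]
contact_force: [-3.3, -19.3, 3.5]
opening: 0.0854
```

```bash
python3 fit.py '[[109,105],[107,412]]'
python3 - <<'E'
from h import *
s=eyes.get_image('scene');
im=s['img'][:,:,::-1];cv2.imwrite('pics/l.png',cv2.resize(im[205:295,235:345],None,fx=7,fy=6.5,interpolation=cv2.INTER_CUBIC))
E
```

```text
edge [0.66792045 0.14641557] [0.48992412 0.14003725] len 0.1781105656837479 yaw 0.0358187071309551
center [0.58071284 0.09325848]
```

View pics/l.png

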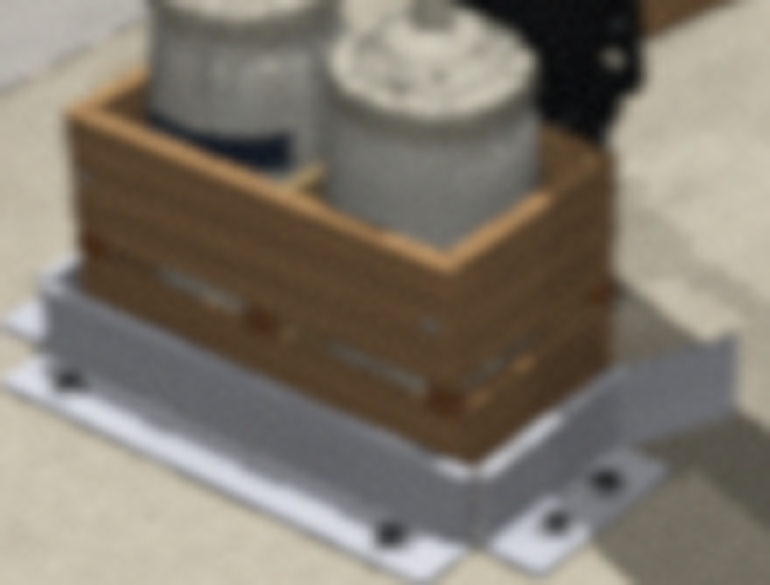

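>>> play_rows(moves=[{"x": 0,"y": -0.3,"z": 0,"turn": 0,"jaw": 8.5},{"x": 0,"y": -0.5,"z": 0,"turn": 0,"jaw": 8.5},{"x": 0,"y": -1,"z": 0,"turn": 0,"jaw": 8.5},{"x": 0,"y": -1.5,"z": 0,"turn": 0,"jaw": 8.5},{"x": 0,"y": -2,"z": 0,"turn": 0,"jaw": 8.5},{"x": 0,"y": -2,"z": 0,"turn": 0,"jaw": 8.5},{"x": 0,"y": -2,"z": 0.5,"turn": 0,"jaw": 8.5},{"x": 0,"y": 0,"z": 2,"turn": 0,"jaw": 8.5}])

```text
t: 16.85
tool_pos: [0.5929, -0.1227, 0.0117]
tool_rot: [-0.086, 2.189, -2.186]
contact_force: [-0.9, -0.5, -0.0]
opening: 0.0852
```

>>> play_rows(moves=[{"x": 0,"y": 0,"z": 3,"turn": 0,"jaw": 8.5},{"x": 0,"y": 0,"z": 3,"turn": 0,"jaw": 8.5},{"x": 0,"y": 0,"z": 3,"turn": 0,"jaw": 8.5},{"x": 0,"y": 0,"z": 3,"turn": 0,"jaw": 8.5},{"x": 0,"y": 0,"z": 3,"turn": 0,"jaw": 8.5},{"x": 0,"y": 0,"z": 3,"turn": 0,"jaw": 8.5},{"x": 0,"y": 0,"z": 3,"turn": 0,"jaw": 8.5},{"x": 0,"y": -2,"z": 0,"turn": 0,"jaw": 8.5}])

```text
t: 17.52
tool_pos: [0.599, -0.1394, 0.2335]
tool_rot: [-0.072, 2.172, -2.18]
contact_force: [1.5, -0.0, 1.0]
opening: 0.0848
```

>>> play_rows(moves=[{"x": 0,"y": -3,"z": 0,"turn": 0,"jaw": 8.5},{"x": 0,"y": -3,"z": 0,"turn": 0,"jaw": 8.5},{"x": 0,"y": -3,"z": 0,"turn": 0,"jaw": 8.5},{"x": 0,"y": -3,"z": 0,"turn": 0,"jaw": 8.5},{"x": 0,"y": -2,"z": 0,"turn": 0,"jaw": 8.5},{"x": 0,"y": 0,"z": 0,"turn": 0,"jaw": 8.5}])

```text
t: 18.02
tool_pos: [0.5947, -0.2842, 0.2244]
tool_rot: [-0.078, 2.184, -2.187]
contact_force: [-0.2, 0.1, -1.2]
opening: 0.0848
```

```bash
python3 st.py m
```

```text
18.0167 [ 0.5947 -0.2842  0.2244] [-0.2  0.1 -1.2] [-0.02  0.02 -0.02] 0.0848
```

View pics/m_tz.png

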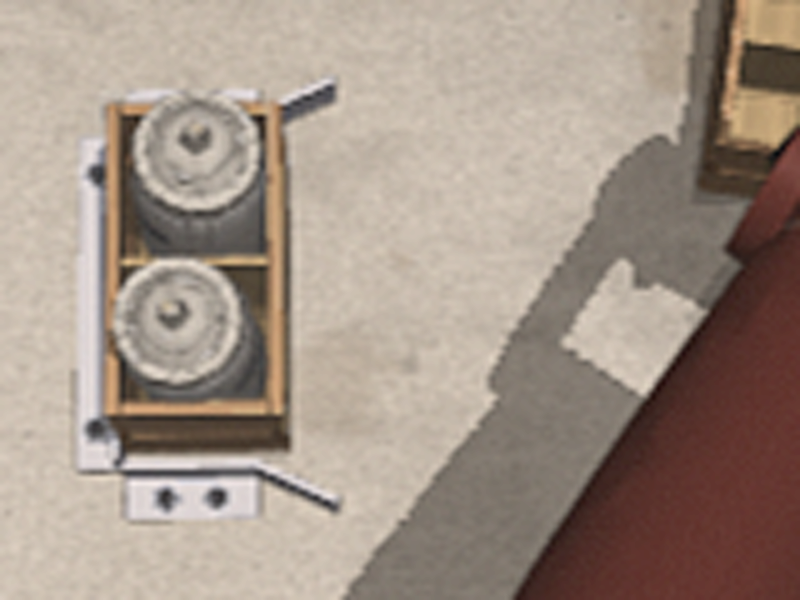

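View pics/m_s.png

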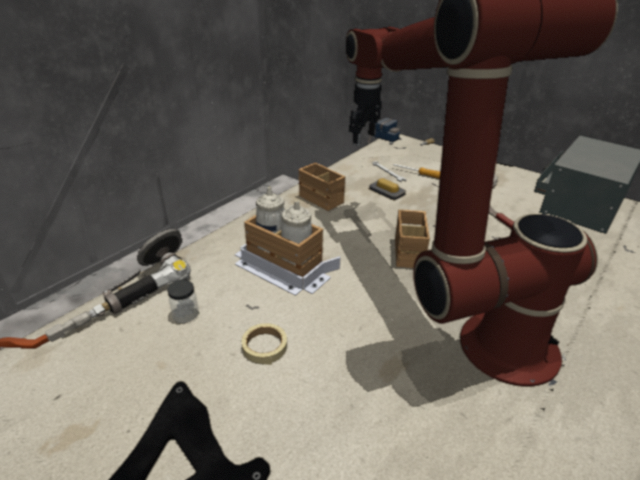

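Run:
```python
from h import *
d=eyes.get_image('top')
print(rect(d,[(240+(a-2)/5,165+(b-2)/5) for a,b in [(108,104),(282,102),(286,413),(107,415)]],.13))
for q in ['sanding_pad','masking_tape','washer_jar']:
    r=find_in('top',q);print(q,[np.round(ray(d,i['point'],.02),3) for i in r[:1]])
print(ctrl.get_obs()['t'])
```

```text
(array([0.58004672, 0.09376095, 0.03884663]), array([ 0.5,  0.2,  1. , -0.5, -0.5, -0. , -1.1,  0.2]), array([[0.66850119, 0.14701094],
       [0.67189642, 0.04779264],
       [0.49156385, 0.04027472],
       [0.48822544, 0.13996548]]))
sanding_pad [array([ 0.579, -0.444,  0.02 ])]
masking_tape [array([0.435, 0.362, 0.02 ])]
washer_jar [array([0.639, 0.395, 0.02 ])]
18.3167
```

Run:
```python
from h import *
a=cv2.imread('pics/top1.png').astype(int);b=cv2.imread('pics/m_t.png').astype(int)
print('tape/jar diff',abs(a-b)[185:300,165:220].max(),'pad diff',abs(a-b)[200:255,440:475].max())
print(finish_job())
```

```text
tape/jar diff 14 pad diff 96
the job is handed in; nothing more can be done
None
```

The crate with its two bottles is home in the bay, its long side against the back, and I handed the job in at about 18 s of the 51 s. I pushed it from the right with the outer side of the open gripper. It slid at about 7–10 N, and I shifted the contact point along its long side to turn it square between the guides.

**Contact height:** the linkage above the fingertips touches first. I kept the tips just off the bench, which I estimate put the contact at about 55 mm. That is close to the 60 mm limit, but no picture showed the crate tipping.

**Last checks:**
- **Position:** the crate's centre measures (0.580, 0.094) with a yaw of 0.039. The bay's home is about (0.582, 0.094) with a yaw of about 0.03. Those agree within what I can measure.
- **Flush to the back:** the final press rose to about 19 N and the gripper stopped advancing. The pictures show the long side against the back of the bay.
- **Bottles and arm:** both bottles are upright. The arm backed off about 0.25 m and reads no contact.

**Checks that disagreed:**
- **Tape roll:** the network's point for it shifted by about 2 cm between readings. The pixels around the tape and jar are nearly unchanged, so I take this as detector noise.
- **Sanding block:** its pixels do differ between the first and last pictures (up to 96 grey levels). I put that down to the arm or its shadow, but did not confirm it. The network put the block within 8 mm of its first position, and no force above about 1.5 N showed away from the crate.

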